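Reset the tripped snack-warmer cutout

TASK

The snack warmer's thermal cutout has tripped: its orange lever stands between off and on and its little window shows red. Reset it: gently push its lever fully off, until it comes up firmly against its sprung stop but without forcing the stop, then throw it fully on and let go. Leave the other cutout, which is on, and the things on the counter and warming plate as they are.

Things in the scene. Friction and masses are not known exactly. Their poses are not given: they have to be found in the camera images.
- tripped_unit: Tripped thermal cutout: fixed box 150 (x) x 90 (y) x 60 mm high, aluminium with black top, orange paddle lever rising from a slot mid-top. Origin: centre of underside. Its x axis points from the off end (white ring mark, nearer the robot) to the on end (green dot, farther). A window on top beside the lever (y +33 mm) shows red while tripped, green once reset.
- tripped_unit_lever (a joint): Lever angle, rad, about the unit's y axis; pivot 55 mm above the unit's underside, over its origin. 0 = upright, positive leans to the on end. Starts tripped at 0.09 to 0.21. Fully on = +0.55 (hard end). It stays where left. While tripped it is blocked at about +0.3: do not force it. Fully off lies somewhere from -0.15 to -0.63, different each time: it can only be felt.
- tripped_unit_lever_tip (a point): Middle of the lever's top end, 85 mm from its pivot. Paddle 14 mm thick along the swing, 26 mm wide. Forces when pushed level 50 mm above the pivot (they go inversely with that height): 2 N moving free; 3 to 5 N dragging the reset latch, then climbing 1.5 to 3 N per mm at the sprung stop; 7 to 9 N is fully off, above 11 N overloads the stop. Towards on: 2 N, up to 8 N from deep off.
- tripped_unit_flag (a joint): Reset latch inside the tripped unit, moved only by the lever going off (not from the first, but only over its last part): 0 = tripped (window red), in m. It meets the sprung stop at 0.0055, counts as reset from 0.0052 (window green) and stays where left.
- tripped_unit_buffer (a joint): Compression in m of the sprung stop that the latch meets, 0 when free; above 0.0025 the stop is overloaded.
- live_unit: A second thermal cutout of the same size and looks that is on (lever leaning to the green dot, window green): leave it alone. Origin: centre of the underside; same axes.
- live_unit_lever (a joint): Lever angle of the second cutout, +0.55 = on; to be left on.
- snack_cup: Green snack cup 76 mm across, 70 mm tall, standing on the warming plate beyond the units; origin: centre of its underside.
- dish: White ceramic dish 120 mm across, 35 mm tall, on the warming plate; origin: centre of its underside.
- shaker: Amber shaker 44 mm across, 100 mm tall, on the warming plate; origin: centre of its underside.
- jar: Closed glass jar with a steel flap lid, 88 mm across, 130 mm tall, at the left; origin: centre of its underside.
- small_cup: Orange cup 70 mm across, 60 mm tall, at the left; origin: centre of its underside.
- tong: Steel tong lying on the counter at the right, 180 mm long; origin: its middle, at the underside.
- mug: Blue mug 80 mm across, 90 mm tall, at the right near the robot; origin: centre of its underside.
Mind the look-alikes: they are no part of the job. What is shaped like the tripped_unit but pink, turquoise or yellow is not meant.

How it is judged:
On the way, in this order (a step that is already met when the one before it is completed fails the run):
1. the lever has been pushed fully off: the reset latch is home against its sprung stop (window green) (value of joint tripped_unit_flag above 0.0052 m and value of joint tripped_unit_lever below -0.08 rad), for 0.1 s.
2. the lever has been thrown fully on (value of joint tripped_unit_lever above 0.48 rad), for 0.2 s.
At the end, for the whole second after the job is handed in: The tripped unit's lever is fully on (above 0.48 of 0.55 rad), at rest and released, with its latch reset (above 5.0 mm, window green); the other cutout's lever is still on (above 0.48 rad) (value of joint each of tripped_unit_lever, live_unit_lever above 0.48 rad and velocity of joint tripped_unit_lever between -0.05 and 0.05 rad/s and value of joint tripped_unit_flag above 0.005 m); the robot touches nothing.
It fails at once if the sprung stop is overloaded (pressed in by more than 2.5 mm) (value of joint tripped_unit_buffer above 0.0025 m).
It fails at once if the lever is forced on past its block while still tripped (value of joint tripped_unit_lever above 0.43 rad and value of joint tripped_unit_flag below 0.004 m).
It fails at once if the other cutout's lever is moved off on (value of joint live_unit_lever below 0.45 rad).
It fails at once if a bystander is pushed by more than 15 mm (distance of any of snack_cup, dish, shaker, jar, small_cup, tong, mug from where it was at the start of the episode above 0.015 m).
It also fails if it takes over 45 s, if anything falls off the work surface, if the arm or the gripper's body presses on something with over 40 N, if the wrist force passes 120 N, or if a joint passes its speed limit or range.

ROBOT

A 6-joint arm with a two-finger parallel gripper is mounted at the origin on the work surface. World frame = base frame: x ahead of the robot, y to its left, z up, the work surface at z = 0. Lengths are in m, angles in rad, forces in N, time in s.
With the tool pointing down it reaches from about 0.35 to 0.975 m from the base axis. Payload 4.9 kg.
Tool frame: the origin (TCP) lies at the very end of the fingers, on their centre line; the grasp point (between the pads) lies 19 mm behind it; z points along the fingers, y is the direction in which the jaws open and shut (so a half turn about z gives the same grasp; the last joint's range is limited). The gripper opens to 85 mm and grips with 20 to 120 N. Pads are 22 mm wide; open, the fingers measure 114 mm over their backs; the gripper's body (76 mm by 85 mm) begins 54 mm behind the grasp point. The pads swing forward as they close: fully open they stand 13 mm farther back than shut.
Start: joints at [1.062, 0.053, 1.613, -0, 1.476, -0.119], TCP at [0.237, 0.578, 0.231] pointing down, gripper open.
Joint ranges: [-3.01, 3.01], [-1.01, 2.22], [0.06, 2.58], [-1.02, 4.17], [0.09, 2.62], [-3.14, 3.14]. Speed limits (rad/s): [2.57, 2.57, 3.14, 3.14, 3.14, 3.14].

INTERFACE

Orientations are given as a unit quaternion [w, x, y, z].
In Python, from plant import state, eyes, job_done gives the robot as it stands.
- The arm moves only by the tool apply_moves, never from a script. Its argument "commands" is a list of rows, each an object with "linear": the shift along the tool's x, y, z in m, a list of three; "delta_rot": the turn, a rotation vector about the tool's x, y, z in degrees, a list of three; "fingers": the closure in counts, from 0 (fully open) to 255 (shut). In form: [{"linear": [x, y, z], "delta_rot": [wx, wy, wz], "fingers": fingers}, ...]. A call has exactly 8 rows; each row is the pose to reach, as a shift and turn from the pose commanded when the call began, along the tool's axes at that moment; what a row does not reach only later rows make up. A row lasts 1/10 s, in which the tool goes at most 50 mm and 8.59 degrees, less where a joint would pass 70% of its speed; a pose out of reach is approached as far as the arm can. A call with a gripper value outside its range is refused whole. The fingers move at their own pace and stop on an object; the grip force is fixed at half the most. Time passes only in rows, so rows that repeat a pose let the fingers close, or fill a call up. It gives the time, the measured TCP pose, the force and the opening at its end, in the units of the state.
- state(): the state, without advancing time (a new reading comes with each control period).
- eyes.grab_frame(name): name is "scene" or "side" or "wrist"; returns the picture (480x640x3 uint8, red, green, blue); there is no depth.
- eyes.camera_params(name): a dict with "fx", "fy", "cx", "cy" (pixels), "k1" (the pictures are not rectified: a ray, as slopes to the right and down, at radius r is drawn at 1 + k1 r^2 times it, then the intrinsics apply), "position" and "rotation" of the camera in the world; the wrist camera has in their place "T_tool_cam" (4x4, takes a point from camera to tool coordinates, whose origin is the TCP and whose axes are the flange's). Camera axes: x right, y down, z forward; pixel columns grow to the right and rows downward; lengths in m; the calibration is good to about 2 mm. A picture is of the moment at which its call begins: read the wrist's pose just before it. camera_params takes no time and is no camera call.
- job_done(): hands the job in, once; it reports no verdict.
The state is a dict: "time": time; "joint_pos": joint angles; "joint_vel": joint speeds; "joint_efforts": joint torques, N m; "tool_pos": TCP position; "tool_rot": TCP orientation; "contact_force": force on the tool from outside, world axes, zero at the start; "ft_torque": the same for the moment, N m; "gripper_width": opening from 0.0 (shut) to 1.0 (fully open).
Only numpy, scipy, OpenCV 4.12 (cv2) and the standard library are available. Lean on these libraries where they do the work, as an engineer would, in place of code of your own. Each camera call takes 0.05 s, during which the arm holds its last target.

## Working session

There is one attempt and no reset: what is moved stays moved. The work goes in short steps, Python scripts to look and compute and a tool call to move; the robot and the scene stay as the last step left them, time stands still between calls to the robot, and variables do not carry over. Pictures are saved under pics/ and viewed, and the job is handed in when it is done.

Besides the shell and the picture viewer there is one more tool, called after ">>>" as name(argument=value, ...) on one line, values as JSON. apply_moves: Moves the arm, as the interface text tells. Its arguments: {"type":"object","properties":{"commands":{"type":"array","items":{"type":"object","properties":{"linear":{"type":"array","items":{"type":"number"}},"delta_rot":{"type":"array","items":{"type":"number"}},"fingers":{"type":"number"}}}}},"required":["commands"]}

```bash
mkdir -p pics; ls; python3 - <<'E'
from plant import state, eyes
import cv2
s=state(); print(s)
for n in ("scene","side"):
    im=eyes.grab_frame(n); cv2.imwrite(f"pics/{n}0.png",im[:,:,::-1]); print(n,eyes.camera_params(n))
print(eyes.camera_params("wrist"))
E
```

```text
pics
{'time': 0.0, 'joint_pos': array([ 1.06200296e+00,  5.33512745e-02,  1.61431694e+00, -1.03879310e-05,
        1.47600764e+00, -1.19029854e-01]), 'joint_vel': array([-2.13663577e-04,  9.71507329e-04, -9.18339608e-04, -7.41729082e-04,
       -8.87362773e-05,  3.68393239e-04]), 'joint_efforts': array([ 9.71000045e-04, -3.93697572e+01, -3.70168912e+01, -4.87105251e-05,
        7.22828656e-03,  3.57052636e-05]), 'tool_pos': array([0.23718892, 0.57755748, 0.23005279]), 'tool_rot': array([-3.16708873e-04,  1.93649938e-01,  9.81070138e-01, -9.92295360e-04]), 'contact_force': array([-0.13237554,  0.69856957,  0.00935154]), 'ft_torque': array([ 0.03877598, -0.00973562, -0.01105265]), 'gripper_width': 0.9991159630996767}
scene {'fx': 536.4164604282328, 'fy': 536.4164604282328, 'cx': 321.52009027106595, 'cy': 244.1481818918084, 'k1': -0.08588171221551105, 'position': array([1.25283831, 0.37510387, 1.04704663]), 'rotation': array([-0.17680905,  0.48588621,  0.80515741, -0.29047324])}
side {'fx': 489.3193801674474, 'fy': 489.3193801674474, 'cx': 326.04192107431567, 'cy': 233.49756851275947, 'k1': -0.0018956339627187759, 'position': array([-0.02092898, -0.97276544,  0.97674353]), 'rotation': array([-0.42767113,  0.86387805, -0.2373027 ,  0.12041407])}
{'fx': 358.72591059085, 'fy': 358.72591059085, 'cx': 317.918365608142, 'cy': 238.15222204780997, 'k1': 0.012519151018301537, 'T_tool_cam': array([[ 1.10707374e-03, -9.65341337e-01, -2.60988272e-01,
         6.53265012e-02],
       [ 9.99999308e-01,  1.17268529e-03, -9.56694558e-05,
        -3.00496719e-04],
       [ 3.98410787e-04, -2.60987986e-01,  9.65341967e-01,
        -1.42807743e-01],
       [ 0.00000000e+00,  0.00000000e+00,  0.00000000e+00,
         1.00000000e+00]])}
```

View pics/scene0.png

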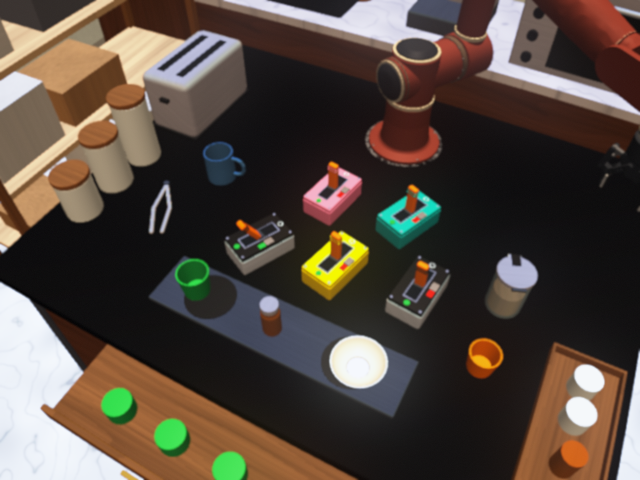

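View pics/side0.png

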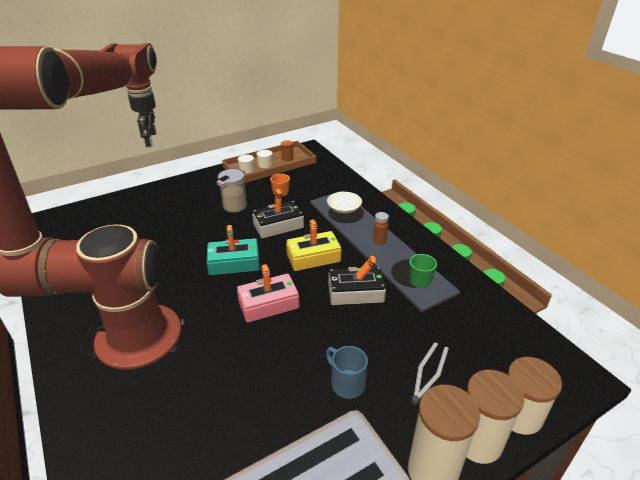

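Candidates in the scene view:
- pink (332,192), turquoise (408,213) and yellow (335,263): excluded by colour
- aluminium/black (260,242): lever leaning over, looks like the live one
- aluminium/black (418,290): lever near upright, red window

I choose (418,290), which is (278,215) in the side view, and will check it in close crops.

```bash
python3 - <<'E'
import cv2,numpy as np
a=cv2.imread("pics/scene0.png"); b=cv2.imread("pics/side0.png")
c1=cv2.resize(a[245:335,375:465],(400,400),interpolation=cv2.INTER_CUBIC)
c2=cv2.resize(b[180:250,240:310],(400,400),interpolation=cv2.INTER_CUBIC)
cv2.imwrite("pics/crop0.png",np.hstack([c1,c2]))
E
```

```text
(no output)
```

View pics/crop0.png

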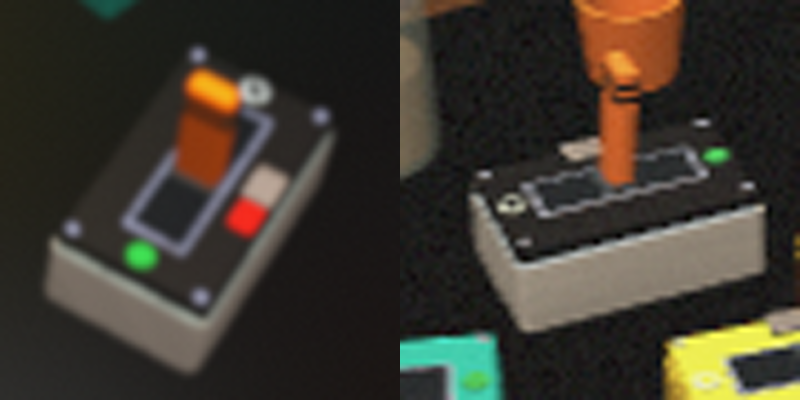

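The crop confirms it: red window, orange lever, white ring on the robot side and a green dot on the far side. Next I measure the pose.

```bash
cat > h.py <<'E'
import numpy as np,cv2
from scipy.spatial.transform import Rotation as R
from plant import state,eyes
def rot(q): return R.from_quat([q[1],q[2],q[3],q[0]]).as_matrix()
def cam(n,s=None):
    p=eyes.camera_params(n)
    if n=="wrist":
        T=np.eye(4);T[:3,:3]=rot(s["tool_rot"]);T[:3,3]=s["tool_pos"];T=T@p["T_tool_cam"]
        return p,T[:3,3],T[:3,:3]
    return p,np.array(p["position"]),rot(p["rotation"])
def ray(n,uv,s=None):
    p,o,M=cam(n,s)
    K=np.array([[p["fx"],0,p["cx"]],[0,p["fy"],p["cy"]],[0,0,1]])
    x,y=cv2.undistortPoints(np.array([[uv]],float),K,np.array([p["k1"],0,0,0,0.]))[0,0]
    d=M@np.array([x,y,1]);return o,d/np.linalg.norm(d)
def onz(n,uv,z,s=None):
    o,d=ray(n,uv,s);return o+d*(z-o[2])/d[2]
def tri(rs):
    A=sum(np.eye(3)-np.outer(d,d) for o,d in rs);b=sum((np.eye(3)-np.outer(d,d))@o for o,d in rs)
    return np.linalg.solve(A,b)
E
python3 - <<'E'
from h import *
f=lambda u,v:(375+u*90/400-.4,245+v*90/400-.4)
g=lambda u,v:(240+(u-400)*70/400-.4,180+v*70/400-.4)
P=dict(dot=((141,256),(716,155)),ring=((256,91),(512,204)),
 s1=((198,55),(484,174)),s2=((321,117),(523,242)),s3=((201,297),(747,185)),s4=((72,228),(703,122)))
for k,(a,b) in P.items(): print(k,onz("scene",f(*a),.06).round(4),onz("side",g(*b),.06).round(4),tri([ray("scene",f(*a)),ray("side",g(*b))]).round(4))
print("tip",tri([ray("scene",f(215,90)),ray("side",g(623,65))]).round(4))
E
```

```text
dot [0.5848 0.2378 0.06  ] [0.5879 0.2392 0.06  ] [0.5865 0.2377 0.0617]
ring [0.4605 0.2525 0.06  ] [0.4645 0.2541 0.06  ] [0.4631 0.2523 0.0621]
s1 [0.4522 0.2167 0.06  ] [0.4632 0.2898 0.06  ] [0.4563 0.2302 0.0877]
s2 [0.4608 0.2886 0.06  ] [0.4544 0.2173 0.06  ] [0.4599 0.275  0.034 ]
s3 [0.5935 0.273  0.06  ] [0.5888 0.2031 0.06  ] [0.5964 0.2579 0.0356]
s4 [0.5853 0.2008 0.06  ] [0.5976 0.274  0.06  ] [0.587  0.2157 0.0879]
tip [0.533  0.2436 0.1378]
```

```bash
cat >> h.py <<'E'
O=np.array([0.5245,0.2455,0.0]);UX=np.array([.9930,-.1182,0]);UY=np.array([.1182,.9930,0]);UZ=np.array([0,0,1.])
def U(p): p=np.asarray(p)-O; return np.array([p@UX,p@UY,p[2]])   # world->unit
def W(u): return O+u[0]*UX+u[1]*UY+u[2]*UZ
def to_tool(s,Wp): return rot(s["tool_rot"]).T@(np.asarray(Wp)-s["tool_pos"])
E
python3 - <<'E'
from h import *
s=state()
t=W([.055,0,.2]); print("delta",to_tool(s,t).round(4), "targ",t)
M=np.column_stack([-UX,UY,-UZ]); print("rv deg",R.from_matrix(rot(s["tool_rot"]).T@M).as_rotvec(degrees=True).round(2))
for n,uv,z in (("jar",(510,285),.07),("cup",(485,357),.03),("shaker",(270,310),.06),("dish",(358,362),.02),("yellow",(345,270),.05),("turq",(408,218),.05)): print(n,onz("scene",uv,z).round(3))
E
```

```text
delta [-0.4449 -0.1833  0.0304] targ [0.579115 0.238999 0.2     ]
rv deg [ -0.1   -0.03 -15.54]
jar [0.44 0.43 0.07]
cup [0.616 0.435 0.03 ]
shaker [ 0.742 -0.017  0.06 ]
dish [0.746 0.199 0.02 ]
yellow [0.561 0.076 0.05 ]
turq [0.339 0.145 0.05 ]
```

>>> apply_moves(commands=[{"linear": [-0.045,-0.018,0],"delta_rot": [0,0,-5],"fingers": 255},{"linear": [-0.09,-0.037,0],"delta_rot": [0,0,-10],"fingers": 255},{"linear": [-0.135,-0.055,0],"delta_rot": [0,0,-15.5],"fingers": 255},{"linear": [-0.18,-0.074,0],"delta_rot": [0,0,-15.5],"fingers": 255},{"linear": [-0.225,-0.092,0],"delta_rot": [0,0,-15.5],"fingers": 255},{"linear": [-0.27,-0.111,0],"delta_rot": [0,0,-15.5],"fingers": 255},{"linear": [-0.315,-0.13,0],"delta_rot": [0,0,-15.5],"fingers": 255},{"linear": [-0.36,-0.148,0],"delta_rot": [0,0,-15.5],"fingers": 255}])

```text
time: 0.9
tool_pos: [0.5151, 0.3026, 0.2308]
tool_rot: [-0.0, 0.06, 0.998, -0.0]
contact_force: [0.3, 0.5, 0.4]
gripper_width: 0.006
```

```bash
cat >st.py <<'E'
from h import *
s=state(); f=s["contact_force"]
print("t",round(s["time"],2),"unit pos mm",(U(s["tool_pos"])*1e3).round(1),"F unit",np.array([f@UX,f@UY,f[2]]).round(2),"grip",round(s["gripper_width"],3))
M=np.column_stack([-UX,UY,-UZ]); print("rv deg to go",R.from_matrix(rot(s["tool_rot"]).T@M).as_rotvec(degrees=True).round(2))
c=U(s["tool_pos"])-np.array([11e-3,0,.055]); Fu=np.array([f@UX,f@UY,f[2]])
print("torque Nm (tip corner)",round(c[2]*Fu[0]-c[0]*Fu[2],3))
E
python3 - <<'E'
from st import *
print("to hover",to_tool(s,W([.055,0,.2])).round(4))
E
```

```text
t 0.9 unit pos mm [-16.1  55.6 230.8] F unit [0.24 0.51 0.42] grip 0.006
rv deg to go [-0.01 -0.03 -0.05]
torque Nm (tip corner) 0.054
to hover [-0.0712 -0.0555  0.0308]
```

>>> apply_moves(commands=[{"linear": [-0.035,-0.028,0],"delta_rot": [0,0,0],"fingers": 255},{"linear": [-0.072,-0.0555,0],"delta_rot": [0,0,0],"fingers": 255},{"linear": [-0.072,-0.0555,0.03],"delta_rot": [0,0,0],"fingers": 255},{"linear": [-0.072,-0.0555,0.03],"delta_rot": [0,0,0],"fingers": 255},{"linear": [-0.072,-0.0555,0.03],"delta_rot": [0,0,0],"fingers": 255},{"linear": [-0.072,-0.0555,0.03],"delta_rot": [0,0,0],"fingers": 255},{"linear": [-0.072,-0.0555,0.03],"delta_rot": [0,0,0],"fingers": 255},{"linear": [-0.072,-0.0555,0.03],"delta_rot": [0,0,0],"fingers": 255}])

```text
time: 1.7
tool_pos: [0.5792, 0.2415, 0.2027]
tool_rot: [0.001, 0.059, 0.998, 0.0]
contact_force: [0.3, 0.3, 0.0]
gripper_width: -0.005
```

```bash
python3 - <<'E'
from st import *
im=eyes.grab_frame("wrist"); cv2.imwrite("pics/wrist1.png",im[:,:,::-1])
im=eyes.grab_frame("side"); cv2.imwrite("pics/side1.png",cv2.resize(im[130:290,180:380,::-1],(800,600)[:2],interpolation=cv2.INTER_CUBIC))
E
```

```text
t 1.7 unit pos mm [ 54.8   2.5 202.7] F unit [0.26 0.34 0.01] grip -0.005
rv deg to go [0.04 0.1  0.02]
torque Nm (tip corner) 0.037
```

View pics/wrist1.png

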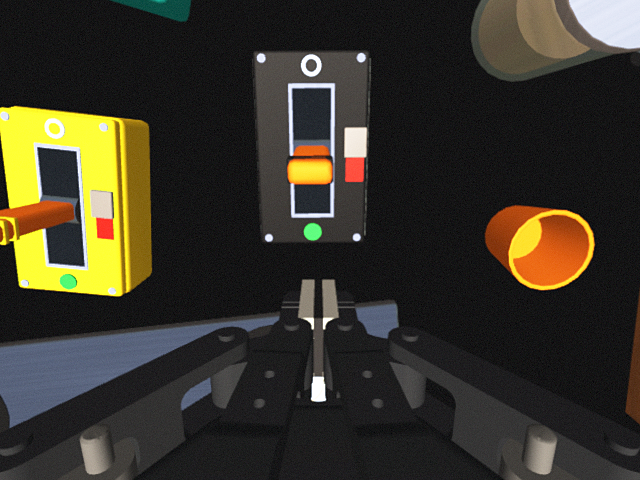

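View pics/side1.png

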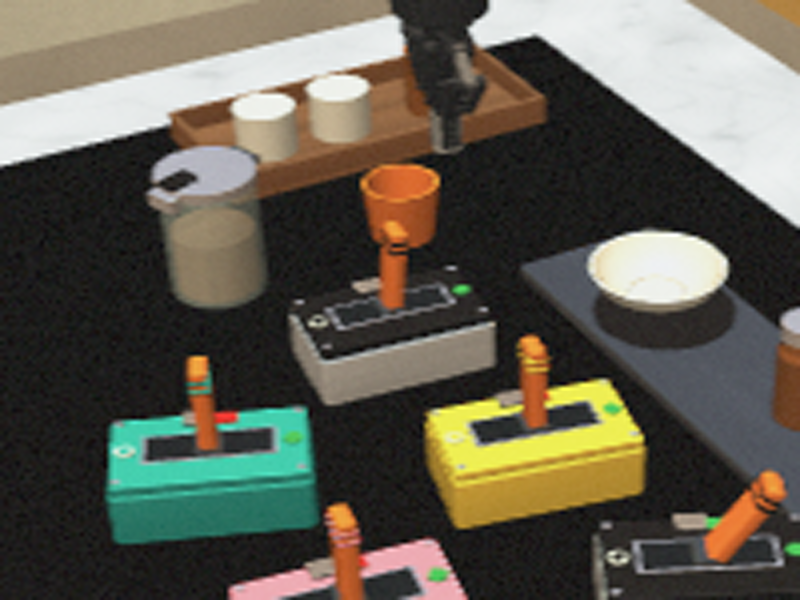

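The wrist view shows the unit upright in frame, with ring (311,65), dot (312,232), lever top (310,168) and a red window (355,170). The fingers hover beyond the dot end. I refine the pose from these pixels.

```bash
python3 - <<'E'
from st import *
for k,uv,z in (("ring",(311,65),.06),("dot",(312.5,232),.06),("a",(261,58),.06),("b",(361,58),.06),("c",(268,238),.06),("d",(357,238),.06),("tip",(310,168),.139)):
    p=onz("wrist",uv,z,s); print(k,p.round(4),(U(p)*1e3).round(1))
E
```

```text
t 1.8 unit pos mm [ 54.8   2.3 202.2] F unit [-0.26 -0.5   0.21] grip -0.001
rv deg to go [0.03 0.07 0.  ]
torque Nm (tip corner) -0.048
ring [0.4609 0.2497 0.06  ] [-63.6  -3.3  60. ]
dot [0.5851 0.2357 0.06  ] [61.4 -2.6 60. ]
a [0.4521 0.2144 0.06  ] [-68.2 -39.4  60. ]
b [0.4606 0.2862 0.06  ] [-68.3  32.8  60. ]
c [0.5859 0.1987 0.06  ] [ 66.5 -39.2  60. ]
d [0.5945 0.2714 0.06  ] [66.4 34.  60. ]
tip [0.5282 0.2423 0.139 ] [  4.1  -2.7 139. ]
```

>>> apply_moves(commands=[{"linear": [0,-0.003,0.03],"delta_rot": [0,0,0],"fingers": 255},{"linear": [0,-0.003,0.06],"delta_rot": [0,0,0],"fingers": 255},{"linear": [0,-0.003,0.085],"delta_rot": [0,0,0],"fingers": 255},{"linear": [0,-0.003,0.096],"delta_rot": [0,0,0],"fingers": 255},{"linear": [0.005,-0.003,0.096],"delta_rot": [0,0,0],"fingers": 255},{"linear": [0.01,-0.003,0.096],"delta_rot": [0,0,0],"fingers": 255},{"linear": [0.015,-0.003,0.096],"delta_rot": [0,0,0],"fingers": 255},{"linear": [0.018,-0.003,0.096],"delta_rot": [0,0,0],"fingers": 255}])

```text
time: 2.6
tool_pos: [0.5613, 0.2404, 0.1071]
tool_rot: [0.001, 0.059, 0.998, 0.0]
contact_force: [-0.3, -0.2, 0.0]
gripper_width: 0.005
```

```bash
python3 - <<'E'
from st import *
im=eyes.grab_frame("wrist"); cv2.imwrite("pics/wrist2.png",im[:,:,::-1])
E
```

```text
t 2.6 unit pos mm [ 37.1  -0.8 107.1] F unit [-0.25 -0.19  0.02] grip 0.005
rv deg to go [ 0.06  0.15 -0.03]
torque Nm (tip corner) -0.013
```

View pics/wrist2.png

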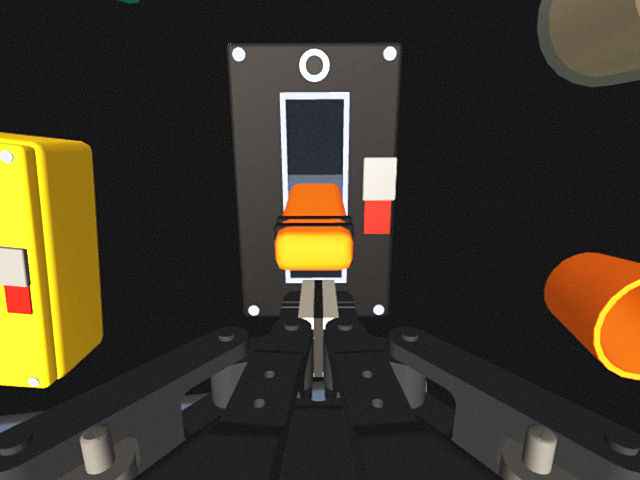

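>>> apply_moves(commands=[{"linear": [0.002,0,0],"delta_rot": [0,0,0],"fingers": 255},{"linear": [0.004,0,0],"delta_rot": [0,0,0],"fingers": 255},{"linear": [0.006,0,0],"delta_rot": [0,0,0],"fingers": 255},{"linear": [0.008,0,0],"delta_rot": [0,0,0],"fingers": 255},{"linear": [0.01,0,0],"delta_rot": [0,0,0],"fingers": 255},{"linear": [0.012,0,0],"delta_rot": [0,0,0],"fingers": 255},{"linear": [0.013,0,0],"delta_rot": [0,0,0],"fingers": 255},{"linear": [0.014,0,0],"delta_rot": [0,0,0],"fingers": 255}])

```text
time: 3.45
tool_pos: [0.5472, 0.2415, 0.1055]
tool_rot: [0.0, 0.06, 0.998, 0.0]
contact_force: [1.4, 0.3, -0.1]
gripper_width: 0.002
```

```bash
python3 st.py
```

```text
t 3.45 unit pos mm [ 23.1  -1.3 105.5] F unit [ 1.33  0.45 -0.08] grip 0.002
rv deg to go [ 0.    0.05 -0.05]
torque Nm (tip corner) 0.068
```

>>> apply_moves(commands=[{"linear": [0.0005,0,0],"delta_rot": [0,0,0],"fingers": 255},{"linear": [0.001,0,0],"delta_rot": [0,0,0],"fingers": 255},{"linear": [0.0015,0,0],"delta_rot": [0,0,0],"fingers": 255},{"linear": [0.002,0,0],"delta_rot": [0,0,0],"fingers": 255},{"linear": [0.0025,0,0],"delta_rot": [0,0,0],"fingers": 255},{"linear": [0.003,0,0],"delta_rot": [0,0,0],"fingers": 255},{"linear": [0.0035,0,0],"delta_rot": [0,0,0],"fingers": 255},{"linear": [0.004,0,0],"delta_rot": [0,0,0],"fingers": 255}])

```text
time: 4.25
tool_pos: [0.543, 0.2421, 0.1053]
tool_rot: [0.0, 0.06, 0.998, 0.0]
contact_force: [1.1, -0.1, 0.6]
gripper_width: -0.001
```

>>> apply_moves(commands=[{"linear": [0.0005,0,0],"delta_rot": [0,0,0],"fingers": 255},{"linear": [0.001,0,0],"delta_rot": [0,0,0],"fingers": 255},{"linear": [0.0015,0,0],"delta_rot": [0,0,0],"fingers": 255},{"linear": [0.002,0,0],"delta_rot": [0,0,0],"fingers": 255},{"linear": [0.0025,0,0],"delta_rot": [0,0,0],"fingers": 255},{"linear": [0.003,0,0],"delta_rot": [0,0,0],"fingers": 255},{"linear": [0.0035,0,0],"delta_rot": [0,0,0],"fingers": 255},{"linear": [0.0035,0,0],"delta_rot": [0,0,0],"fingers": 255}])

```text
time: 5.05
tool_pos: [0.54, 0.2424, 0.1055]
tool_rot: [0.001, 0.06, 0.998, 0.0]
contact_force: [3.6, -0.4, -0.8]
gripper_width: -0.004
```

```bash
python3 st.py
```

```text
t 5.05 unit pos mm [ 15.8  -1.2 105.5] F unit [ 3.61 -0.02 -0.78] grip -0.004
rv deg to go [ 0.01  0.07 -0.05]
torque Nm (tip corner) 0.186
```

>>> apply_moves(commands=[{"linear": [0.0002,0,0],"delta_rot": [0,0,0],"fingers": 255},{"linear": [0.0004,0,0],"delta_rot": [0,0,0],"fingers": 255},{"linear": [0.0006,0,0],"delta_rot": [0,0,0],"fingers": 255},{"linear": [0.0008,0,0],"delta_rot": [0,0,0],"fingers": 255},{"linear": [0.001,0,0],"delta_rot": [0,0,0],"fingers": 255},{"linear": [0.001,0,0],"delta_rot": [0,0,0],"fingers": 255},{"linear": [0.001,0,0],"delta_rot": [0,0,0],"fingers": 255},{"linear": [0.001,0,0],"delta_rot": [0,0,0],"fingers": 255}])

```text
time: 5.85
tool_pos: [0.5387, 0.2426, 0.1055]
tool_rot: [0.0, 0.06, 0.998, 0.0]
contact_force: [4.0, -0.7, 2.2]
gripper_width: 0.003
```

```bash
python3 st.py
```

```text
t 5.85 unit pos mm [ 14.5  -1.2 105.5] F unit [ 4.02 -0.21  2.22] grip 0.003
rv deg to go [ 0.    0.02 -0.05]
torque Nm (tip corner) 0.196
```

>>> apply_moves(commands=[{"linear": [0.0002,0,0],"delta_rot": [0,0,0],"fingers": 255},{"linear": [0.0004,0,0],"delta_rot": [0,0,0],"fingers": 255},{"linear": [0.0006,0,0],"delta_rot": [0,0,0],"fingers": 255},{"linear": [0.0008,0,0],"delta_rot": [0,0,0],"fingers": 255},{"linear": [0.001,0,0],"delta_rot": [0,0,0],"fingers": 255},{"linear": [0.001,0,0],"delta_rot": [0,0,0],"fingers": 255},{"linear": [0.001,0,0],"delta_rot": [0,0,0],"fingers": 255},{"linear": [0.001,0,0],"delta_rot": [0,0,0],"fingers": 255}])

```text
time: 6.65
tool_pos: [0.5377, 0.2427, 0.1054]
tool_rot: [0.0, 0.06, 0.998, 0.0]
contact_force: [4.5, -0.1, 2.9]
gripper_width: -0.0
```

```bash
python3 st.py
```

```text
t 6.65 unit pos mm [ 13.4  -1.2 105.4] F unit [4.48 0.42 2.92] grip -0.0
rv deg to go [ 0.01  0.01 -0.05]
torque Nm (tip corner) 0.219
```

>>> apply_moves(commands=[{"linear": [0.0002,0,0],"delta_rot": [0,0,0],"fingers": 255},{"linear": [0.0004,0,0],"delta_rot": [0,0,0],"fingers": 255},{"linear": [0.0006,0,0],"delta_rot": [0,0,0],"fingers": 255},{"linear": [0.0008,0,0],"delta_rot": [0,0,0],"fingers": 255},{"linear": [0.001,0,0],"delta_rot": [0,0,0],"fingers": 255},{"linear": [0.001,0,0],"delta_rot": [0,0,0],"fingers": 255},{"linear": [0.001,0,0],"delta_rot": [0,0,0],"fingers": 255},{"linear": [0.001,0,0],"delta_rot": [0,0,0],"fingers": 255}])

```text
time: 7.45
tool_pos: [0.5365, 0.2429, 0.1053]
tool_rot: [-0.0, 0.06, 0.998, 0.0]
contact_force: [3.6, 0.1, 3.5]
gripper_width: 0.002
```

```bash
python3 st.py
```

```text
t 7.45 unit pos mm [ 12.2  -1.2 105.3] F unit [3.52 0.49 3.51] grip 0.002
rv deg to go [ 0.   -0.01 -0.05]
torque Nm (tip corner) 0.173
```

>>> apply_moves(commands=[{"linear": [0.0002,0,0],"delta_rot": [0,0,0],"fingers": 255},{"linear": [0.0004,0,0],"delta_rot": [0,0,0],"fingers": 255},{"linear": [0.0006,0,0],"delta_rot": [0,0,0],"fingers": 255},{"linear": [0.0008,0,0],"delta_rot": [0,0,0],"fingers": 255},{"linear": [0.001,0,0],"delta_rot": [0,0,0],"fingers": 255},{"linear": [0.001,0,0],"delta_rot": [0,0,0],"fingers": 255},{"linear": [0.001,0,0],"delta_rot": [0,0,0],"fingers": 255},{"linear": [0.001,0,0],"delta_rot": [0,0,0],"fingers": 255}])

```text
time: 8.25
tool_pos: [0.5355, 0.2429, 0.1052]
tool_rot: [-0.0, 0.06, 0.998, -0.0]
contact_force: [4.0, -0.7, 3.1]
gripper_width: -0.002
```

```bash
python3 st.py
```

```text
t 8.25 unit pos mm [ 11.3  -1.3 105.2] F unit [ 4.05 -0.24  3.15] grip -0.002
rv deg to go [-0.   -0.01 -0.05]
torque Nm (tip corner) 0.203
```

>>> apply_moves(commands=[{"linear": [0.0002,0,0],"delta_rot": [0,0,0],"fingers": 255},{"linear": [0.0004,0,0],"delta_rot": [0,0,0],"fingers": 255},{"linear": [0.0006,0,0],"delta_rot": [0,0,0],"fingers": 255},{"linear": [0.0008,0,0],"delta_rot": [0,0,0],"fingers": 255},{"linear": [0.001,0,0],"delta_rot": [0,0,0],"fingers": 255},{"linear": [0.001,0,0],"delta_rot": [0,0,0],"fingers": 255},{"linear": [0.001,0,0],"delta_rot": [0,0,0],"fingers": 255},{"linear": [0.001,0,0],"delta_rot": [0,0,0],"fingers": 255}])

```text
time: 9.05
tool_pos: [0.5345, 0.243, 0.1053]
tool_rot: [-0.0, 0.06, 0.998, -0.0]
contact_force: [4.0, -0.2, 2.9]
gripper_width: -0.001
```

```bash
python3 st.py
```

```text
t 9.05 unit pos mm [ 10.3  -1.3 105.3] F unit [3.95 0.3  2.95] grip -0.001
rv deg to go [-0.   -0.01 -0.05]
torque Nm (tip corner) 0.201
```

>>> apply_moves(commands=[{"linear": [0.0002,0,0],"delta_rot": [0,0,0],"fingers": 255},{"linear": [0.0004,0,0],"delta_rot": [0,0,0],"fingers": 255},{"linear": [0.0006,0,0],"delta_rot": [0,0,0],"fingers": 255},{"linear": [0.0008,0,0],"delta_rot": [0,0,0],"fingers": 255},{"linear": [0.001,0,0],"delta_rot": [0,0,0],"fingers": 255},{"linear": [0.001,0,0],"delta_rot": [0,0,0],"fingers": 255},{"linear": [0.001,0,0],"delta_rot": [0,0,0],"fingers": 255},{"linear": [0.001,0,0],"delta_rot": [0,0,0],"fingers": 255}])

```text
time: 9.85
tool_pos: [0.5335, 0.2432, 0.1053]
tool_rot: [-0.0, 0.06, 0.998, 0.0]
contact_force: [2.7, 0.8, 4.1]
gripper_width: 0.002
```

```bash
python3 st.py
```

```text
t 9.85 unit pos mm [  9.2  -1.2 105.3] F unit [2.57 1.16 4.11] grip 0.002
rv deg to go [ 0.   -0.01 -0.05]
torque Nm (tip corner) 0.136
```

```bash
python3 - <<'E'
from st import *
im=eyes.grab_frame("wrist"); cv2.imwrite("pics/wrist3.png",im[:,:,::-1])
im=eyes.grab_frame("side"); cv2.imwrite("pics/side3.png",cv2.resize(im[150:250,220:340,::-1],(720,600),interpolation=cv2.INTER_CUBIC))
s=state();print(s["contact_force"])
E
```

```text
t 9.85 unit pos mm [  9.2  -1.2 105.3] F unit [2.57 1.16 4.11] grip 0.002
rv deg to go [ 0.   -0.01 -0.05]
torque Nm (tip corner) 0.136
[ 3.99960207 -0.36906432  3.62121608]
```

View pics/wrist3.png

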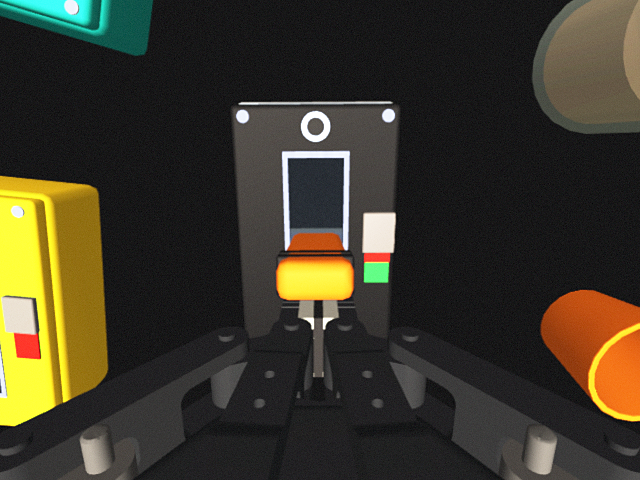

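View pics/side3.png

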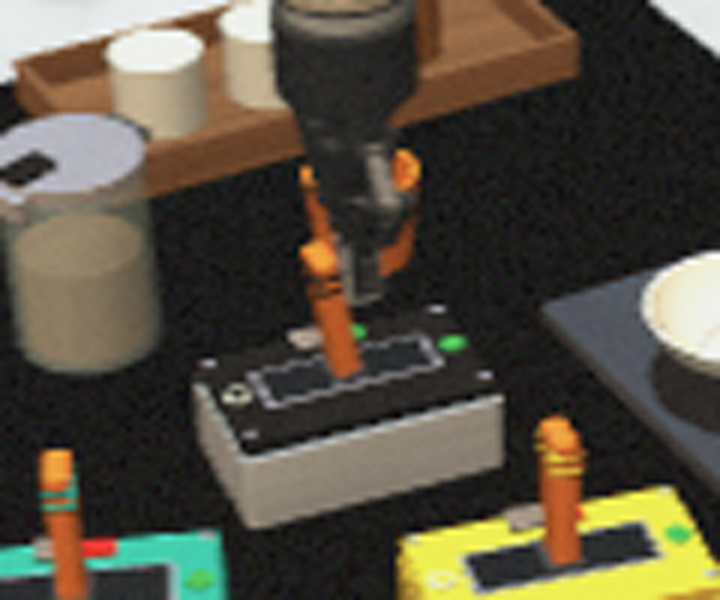

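The window at (376,267) is now about 70% green, so the latch is moving and not yet home. I continue in 1 mm steps.

>>> apply_moves(commands=[{"linear": [0.0002,0,0],"delta_rot": [0,0,0],"fingers": 255},{"linear": [0.0004,0,0],"delta_rot": [0,0,0],"fingers": 255},{"linear": [0.0006,0,0],"delta_rot": [0,0,0],"fingers": 255},{"linear": [0.0008,0,0],"delta_rot": [0,0,0],"fingers": 255},{"linear": [0.001,0,0],"delta_rot": [0,0,0],"fingers": 255},{"linear": [0.001,0,0],"delta_rot": [0,0,0],"fingers": 255},{"linear": [0.001,0,0],"delta_rot": [0,0,0],"fingers": 255},{"linear": [0.001,0,0],"delta_rot": [0,0,0],"fingers": 255}])

```text
time: 10.75
tool_pos: [0.5325, 0.2433, 0.1053]
tool_rot: [-0.0, 0.06, 0.998, -0.0]
contact_force: [3.6, -0.9, 3.8]
gripper_width: 0.0
```

```bash
python3 st.py
```

```text
t 10.75 unit pos mm [  8.2  -1.3 105.3] F unit [ 3.67 -0.43  3.79] grip 0.0
rv deg to go [-0.   -0.01 -0.05]
torque Nm (tip corner) 0.195
```

>>> apply_moves(commands=[{"linear": [0.0002,0,0],"delta_rot": [0,0,0],"fingers": 255},{"linear": [0.0004,0,0],"delta_rot": [0,0,0],"fingers": 255},{"linear": [0.0006,0,0],"delta_rot": [0,0,0],"fingers": 255},{"linear": [0.0008,0,0],"delta_rot": [0,0,0],"fingers": 255},{"linear": [0.001,0,0],"delta_rot": [0,0,0],"fingers": 255},{"linear": [0.001,0,0],"delta_rot": [0,0,0],"fingers": 255},{"linear": [0.001,0,0],"delta_rot": [0,0,0],"fingers": 255},{"linear": [0.001,0,0],"delta_rot": [0,0,0],"fingers": 255}])

```text
time: 11.55
tool_pos: [0.5315, 0.2434, 0.1052]
tool_rot: [-0.0, 0.06, 0.998, -0.0]
contact_force: [4.0, -0.1, 3.7]
gripper_width: -0.003
```

```bash
python3 st.py
```

```text
t 11.55 unit pos mm [  7.2  -1.3 105.2] F unit [3.96 0.41 3.7 ] grip -0.003
rv deg to go [-0.   -0.01 -0.04]
torque Nm (tip corner) 0.213
```

>>> apply_moves(commands=[{"linear": [0.0002,0,0],"delta_rot": [0,0,0],"fingers": 255},{"linear": [0.0004,0,0],"delta_rot": [0,0,0],"fingers": 255},{"linear": [0.0006,0,0],"delta_rot": [0,0,0],"fingers": 255},{"linear": [0.0008,0,0],"delta_rot": [0,0,0],"fingers": 255},{"linear": [0.001,0,0],"delta_rot": [0,0,0],"fingers": 255},{"linear": [0.001,0,0],"delta_rot": [0,0,0],"fingers": 255},{"linear": [0.001,0,0],"delta_rot": [0,0,0],"fingers": 255},{"linear": [0.001,0,0],"delta_rot": [0,0,0],"fingers": 255}])

```text
time: 12.35
tool_pos: [0.5305, 0.2435, 0.1053]
tool_rot: [-0.0, 0.06, 0.998, -0.0]
contact_force: [3.6, -0.1, 2.6]
gripper_width: 0.0
```

```bash
python3 - <<'E'
from st import *
im=eyes.grab_frame("wrist"); cv2.imwrite("pics/wrist4.png",cv2.resize(im[180:360,280:440,::-1],(640,600),interpolation=cv2.INTER_CUBIC))
E
```

```text
t 12.35 unit pos mm [  6.2  -1.2 105.3] F unit [3.56 0.28 2.57] grip 0.0
rv deg to go [-0.   -0.01 -0.04]
torque Nm (tip corner) 0.191
```

View pics/wrist4.png

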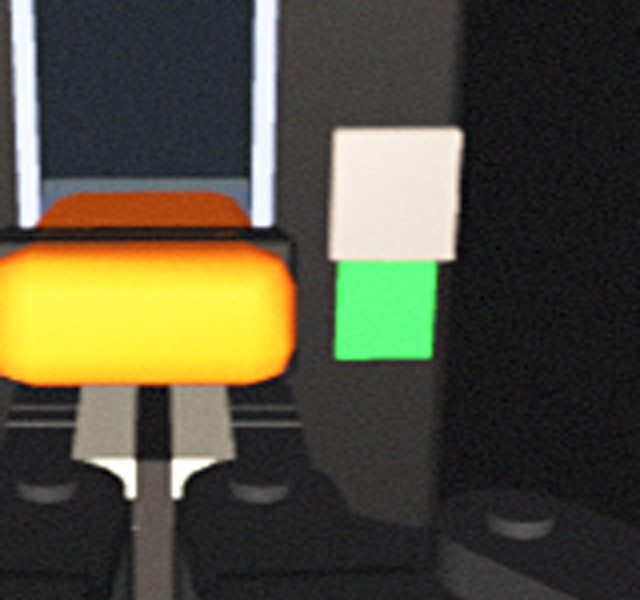

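The window looks fully green, but the force has not climbed yet, so I keep going in small steps until I feel the stop.

>>> apply_moves(commands=[{"linear": [0.0002,0,0],"delta_rot": [0,0,0],"fingers": 255},{"linear": [0.0004,0,0],"delta_rot": [0,0,0],"fingers": 255},{"linear": [0.0006,0,0],"delta_rot": [0,0,0],"fingers": 255},{"linear": [0.0008,0,0],"delta_rot": [0,0,0],"fingers": 255},{"linear": [0.001,0,0],"delta_rot": [0,0,0],"fingers": 255},{"linear": [0.001,0,0],"delta_rot": [0,0,0],"fingers": 255},{"linear": [0.001,0,0],"delta_rot": [0,0,0],"fingers": 255},{"linear": [0.001,0,0],"delta_rot": [0,0,0],"fingers": 255}])

```text
time: 13.2
tool_pos: [0.5296, 0.2436, 0.1052]
tool_rot: [-0.0, 0.06, 0.998, -0.0]
contact_force: [3.9, -1.0, 2.5]
gripper_width: 0.002
```

```bash
python3 st.py
```

```text
t 13.2 unit pos mm [  5.3  -1.3 105.2] F unit [ 3.98 -0.54  2.53] grip 0.002
rv deg to go [-0.   -0.   -0.05]
torque Nm (tip corner) 0.215
```

>>> apply_moves(commands=[{"linear": [0.0002,0,0],"delta_rot": [0,0,0],"fingers": 255},{"linear": [0.0004,0,0],"delta_rot": [0,0,0],"fingers": 255},{"linear": [0.0006,0,0],"delta_rot": [0,0,0],"fingers": 255},{"linear": [0.0008,0,0],"delta_rot": [0,0,0],"fingers": 255},{"linear": [0.001,0,0],"delta_rot": [0,0,0],"fingers": 255},{"linear": [0.001,0,0],"delta_rot": [0,0,0],"fingers": 255},{"linear": [0.001,0,0],"delta_rot": [0,0,0],"fingers": 255},{"linear": [0.001,0,0],"delta_rot": [0,0,0],"fingers": 255}])

```text
time: 14.0
tool_pos: [0.5286, 0.2437, 0.1052]
tool_rot: [0.0, 0.06, 0.998, -0.0]
contact_force: [4.7, -0.6, 1.1]
gripper_width: 0.001
```

```bash
python3 st.py
```

```text
t 14.0 unit pos mm [  4.3  -1.3 105.2] F unit [ 4.73 -0.01  1.06] grip 0.001
rv deg to go [-0.    0.   -0.05]
torque Nm (tip corner) 0.245
```

>>> apply_moves(commands=[{"linear": [0.0002,0,0],"delta_rot": [0,0,0],"fingers": 255},{"linear": [0.0004,0,0],"delta_rot": [0,0,0],"fingers": 255},{"linear": [0.0006,0,0],"delta_rot": [0,0,0],"fingers": 255},{"linear": [0.0007,0,0],"delta_rot": [0,0,0],"fingers": 255},{"linear": [0.0007,0,0],"delta_rot": [0,0,0],"fingers": 255},{"linear": [0.0007,0,0],"delta_rot": [0,0,0],"fingers": 255},{"linear": [0.0007,0,0],"delta_rot": [0,0,0],"fingers": 255},{"linear": [0.0007,0,0],"delta_rot": [0,0,0],"fingers": 255}])

```text
time: 14.8
tool_pos: [0.5282, 0.2438, 0.1052]
tool_rot: [0.0, 0.06, 0.998, -0.0]
contact_force: [7.0, -0.6, 1.7]
gripper_width: 0.002
```

```bash
python3 st.py
```

```text
t 14.8 unit pos mm [  3.9  -1.3 105.2] F unit [6.98 0.19 1.7 ] grip 0.002
rv deg to go [ 0.    0.04 -0.05]
torque Nm (tip corner) 0.363
```

Force climbed from 4.7 to 7.0 N, which is about 7.2 N referred to 50 mm: the stop. I take one confirming look while holding.

```bash
python3 - <<'E'
from st import *
im=eyes.grab_frame("wrist"); cv2.imwrite("pics/wrist5.png",cv2.resize(im[180:360,280:440,::-1],(640,600),interpolation=cv2.INTER_CUBIC))
s=state();print(s["contact_force"])
eyes.grab_frame("wrist");s=state();print(s["contact_force"])
E
```

```text
t 14.8 unit pos mm [  3.9  -1.3 105.2] F unit [6.98 0.19 1.7 ] grip 0.002
rv deg to go [ 0.    0.04 -0.05]
torque Nm (tip corner) 0.363
[ 5.67432789 -0.50727567  0.84767331]
[5.94868728 0.43512475 0.2523413 ]
```

View pics/wrist5.png

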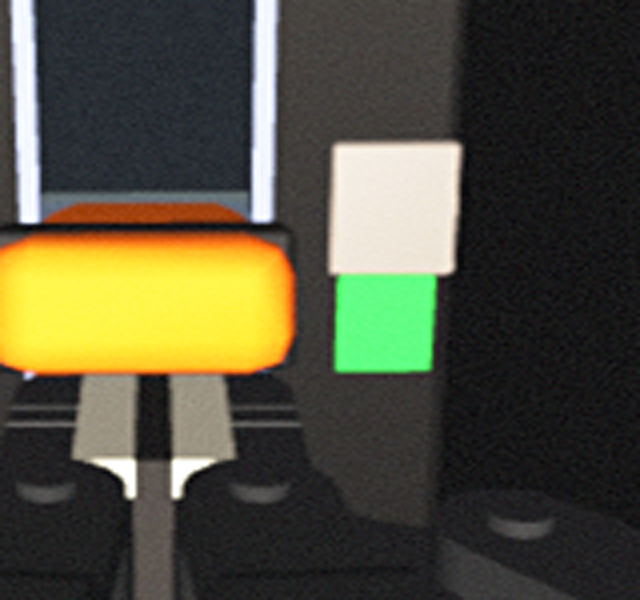

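The mean of three readings is about 6.2 N, slightly low, so 0.5 mm more (at most +1.5 N).

>>> apply_moves(commands=[{"linear": [0.0001,0,0],"delta_rot": [0,0,0],"fingers": 255},{"linear": [0.0002,0,0],"delta_rot": [0,0,0],"fingers": 255},{"linear": [0.0003,0,0],"delta_rot": [0,0,0],"fingers": 255},{"linear": [0.0004,0,0],"delta_rot": [0,0,0],"fingers": 255},{"linear": [0.0005,0,0],"delta_rot": [0,0,0],"fingers": 255},{"linear": [0.0005,0,0],"delta_rot": [0,0,0],"fingers": 255},{"linear": [0.0005,0,0],"delta_rot": [0,0,0],"fingers": 255},{"linear": [0.0005,0,0],"delta_rot": [0,0,0],"fingers": 255}])

```text
time: 15.7
tool_pos: [0.5279, 0.2438, 0.1052]
tool_rot: [0.001, 0.06, 0.998, 0.0]
contact_force: [7.4, -0.5, 0.7]
gripper_width: -0.002
```

```bash
python3 - <<'E'
from st import *
for _ in range(3): eyes.grab_frame("wrist");q=state();print(q["contact_force"].round(2),(U(q["tool_pos"])*1e3).round(1))
E
```

```text
t 15.7 unit pos mm [  3.6  -1.3 105.2] F unit [7.42 0.36 0.67] grip -0.002
rv deg to go [ 0.    0.07 -0.05]
torque Nm (tip corner) 0.378
[ 6.89  0.18 -0.22] [  3.6  -1.3 105.2]
[ 6.9  -0.64  0.45] [  3.6  -1.3 105.2]
[ 6.69 -1.08  0.02] [  3.6  -1.3 105.2]
```

The lever is firmly against the stop: 7.0 N mean, window green. Next I retreat, lift over the lever and come down on the off side.

>>> apply_moves(commands=[{"linear": [-0.015,0,0],"delta_rot": [0,0,0],"fingers": 255},{"linear": [-0.03,0,0],"delta_rot": [0,0,0],"fingers": 255},{"linear": [-0.03,0,-0.04],"delta_rot": [0,0,0],"fingers": 255},{"linear": [-0.03,0,-0.08],"delta_rot": [0,0,0],"fingers": 255},{"linear": [0.005,0,-0.08],"delta_rot": [0,0,0],"fingers": 255},{"linear": [0.04,0,-0.08],"delta_rot": [0,0,0],"fingers": 255},{"linear": [0.068,0,-0.08],"delta_rot": [0,0,0],"fingers": 255},{"linear": [0.068,0,-0.08],"delta_rot": [0,0,0],"fingers": 255}])

```text
time: 16.65
tool_pos: [0.4552, 0.2522, 0.1832]
tool_rot: [-0.003, 0.058, 0.998, -0.001]
contact_force: [0.1, 0.9, -0.7]
gripper_width: 0.002
```

```bash
python3 - <<'E'
from st import *
im=eyes.grab_frame("side"); cv2.imwrite("pics/side6.png",cv2.resize(im[150:250,220:340,::-1],(720,600),interpolation=cv2.INTER_CUBIC))
E
```

```text
t 16.65 unit pos mm [-69.6  -1.6 183.2] F unit [ 0.02  0.92 -0.7 ] grip 0.002
rv deg to go [-0.11 -0.39  0.08]
torque Nm (tip corner) -0.054
```

View pics/side6.png

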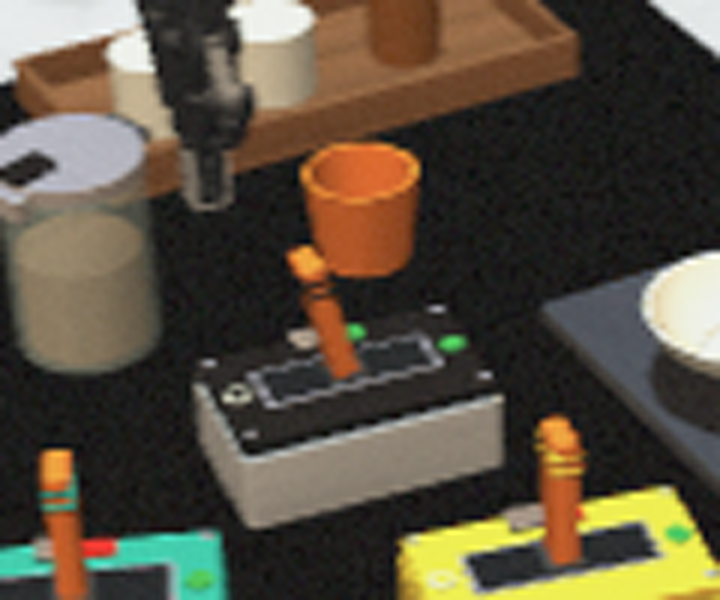

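The lever stays leaning off, the window (352,332) is green, and the tool is clear on the ring side. Next I descend and start pushing towards on.

>>> apply_moves(commands=[{"linear": [0,0,0.04],"delta_rot": [0,0,0],"fingers": 255},{"linear": [0,0,0.07],"delta_rot": [0,0,0],"fingers": 255},{"linear": [0,0,0.08],"delta_rot": [0,0,0],"fingers": 255},{"linear": [-0.006,0,0.08],"delta_rot": [0,0,0],"fingers": 255},{"linear": [-0.012,0,0.08],"delta_rot": [0,0,0],"fingers": 255},{"linear": [-0.018,0,0.08],"delta_rot": [0,0,0],"fingers": 255},{"linear": [-0.023,0,0.08],"delta_rot": [0,0,0],"fingers": 255},{"linear": [-0.028,0,0.08],"delta_rot": [0,0,0],"fingers": 255}])

```text
time: 17.5
tool_pos: [0.4888, 0.2489, 0.1065]
tool_rot: [0.0, 0.06, 0.998, 0.0]
contact_force: [-3.3, 0.2, 1.6]
gripper_width: -0.0
```

```bash
python3 st.py
```

```text
t 17.5 unit pos mm [-35.9  -0.9 106.5] F unit [-3.31 -0.21  1.65] grip -0.0
rv deg to go [ 0.05  0.05 -0.06]
torque Nm (tip corner) -0.093
```

>>> apply_moves(commands=[{"linear": [-0.005,0,0],"delta_rot": [0,0,0],"fingers": 255},{"linear": [-0.01,0,0],"delta_rot": [0,0,0],"fingers": 255},{"linear": [-0.015,0,0],"delta_rot": [0,0,0],"fingers": 255},{"linear": [-0.02,0,0],"delta_rot": [0,0,0],"fingers": 255},{"linear": [-0.025,0,0],"delta_rot": [0,0,0],"fingers": 255},{"linear": [-0.03,0,0],"delta_rot": [0,0,0],"fingers": 255},{"linear": [-0.034,0,0],"delta_rot": [0,0,0],"fingers": 255},{"linear": [-0.037,0,0],"delta_rot": [0,0,0],"fingers": 255}])

```text
time: 18.3
tool_pos: [0.5244, 0.2441, 0.1046]
tool_rot: [-0.001, 0.06, 0.998, -0.0]
contact_force: [-3.0, 1.2, -0.7]
gripper_width: 0.003
```

```bash
python3 st.py
```

```text
t 18.3 unit pos mm [  0.   -1.4 104.6] F unit [-3.1   0.79 -0.72] grip 0.003
rv deg to go [-0.03 -0.06 -0.05]
torque Nm (tip corner) -0.162
```

Now at x = 0, with the hard end expected near +10 to +12. I continue slowly.

>>> apply_moves(commands=[{"linear": [-0.001,0,0],"delta_rot": [0,0,0],"fingers": 255},{"linear": [-0.002,0,0],"delta_rot": [0,0,0],"fingers": 255},{"linear": [-0.003,0,0],"delta_rot": [0,0,0],"fingers": 255},{"linear": [-0.004,0,0],"delta_rot": [0,0,0],"fingers": 255},{"linear": [-0.005,0,0],"delta_rot": [0,0,0],"fingers": 255},{"linear": [-0.006,0,0],"delta_rot": [0,0,0],"fingers": 255},{"linear": [-0.007,0,0],"delta_rot": [0,0,0],"fingers": 255},{"linear": [-0.007,0,0],"delta_rot": [0,0,0],"fingers": 255}])

```text
time: 19.1
tool_pos: [0.5317, 0.2434, 0.1055]
tool_rot: [0.0, 0.06, 0.998, 0.0]
contact_force: [-1.4, -0.8, 0.2]
gripper_width: -0.004
```

```bash
python3 st.py
```

```text
t 19.1 unit pos mm [  7.4  -1.2 105.5] F unit [-1.29 -0.91  0.16] grip -0.004
rv deg to go [ 0.01  0.03 -0.05]
torque Nm (tip corner) -0.064
```

>>> apply_moves(commands=[{"linear": [-0.0005,0,0],"delta_rot": [0,0,0],"fingers": 255},{"linear": [-0.001,0,0],"delta_rot": [0,0,0],"fingers": 255},{"linear": [-0.0015,0,0],"delta_rot": [0,0,0],"fingers": 255},{"linear": [-0.002,0,0],"delta_rot": [0,0,0],"fingers": 255},{"linear": [-0.0025,0,0],"delta_rot": [0,0,0],"fingers": 255},{"linear": [-0.003,0,0],"delta_rot": [0,0,0],"fingers": 255},{"linear": [-0.003,0,0],"delta_rot": [0,0,0],"fingers": 255},{"linear": [-0.003,0,0],"delta_rot": [0,0,0],"fingers": 255}])

```text
time: 19.9
tool_pos: [0.5345, 0.2431, 0.1054]
tool_rot: [0.0, 0.06, 0.998, 0.0]
contact_force: [-0.8, 0.1, -0.9]
gripper_width: -0.004
```

```bash
python3 st.py
```

```text
t 19.9 unit pos mm [ 10.3  -1.2 105.4] F unit [-0.75 -0.02 -0.86] grip -0.004
rv deg to go [ 0.    0.02 -0.05]
torque Nm (tip corner) -0.039
```

>>> apply_moves(commands=[{"linear": [-0.0003,0,0],"delta_rot": [0,0,0],"fingers": 255},{"linear": [-0.0006,0,0],"delta_rot": [0,0,0],"fingers": 255},{"linear": [-0.0009,0,0],"delta_rot": [0,0,0],"fingers": 255},{"linear": [-0.0012,0,0],"delta_rot": [0,0,0],"fingers": 255},{"linear": [-0.0015,0,0],"delta_rot": [0,0,0],"fingers": 255},{"linear": [-0.0018,0,0],"delta_rot": [0,0,0],"fingers": 255},{"linear": [-0.002,0,0],"delta_rot": [0,0,0],"fingers": 255},{"linear": [-0.002,0,0],"delta_rot": [0,0,0],"fingers": 255}])

```text
time: 20.7
tool_pos: [0.5361, 0.2429, 0.1053]
tool_rot: [-0.0, 0.06, 0.998, -0.0]
contact_force: [-3.7, 0.5, 0.6]
gripper_width: 0.001
```

```bash
python3 - <<'E'
from st import *
im=eyes.grab_frame("side"); cv2.imwrite("pics/side7.png",cv2.resize(im[150:270,220:400,::-1],(800,534),interpolation=cv2.INTER_CUBIC))
E
```

```text
t 20.7 unit pos mm [ 11.8  -1.2 105.3] F unit [-3.72  0.02  0.58] grip 0.001
rv deg to go [-0.   -0.05 -0.04]
torque Nm (tip corner) -0.188
```

View pics/side7.png

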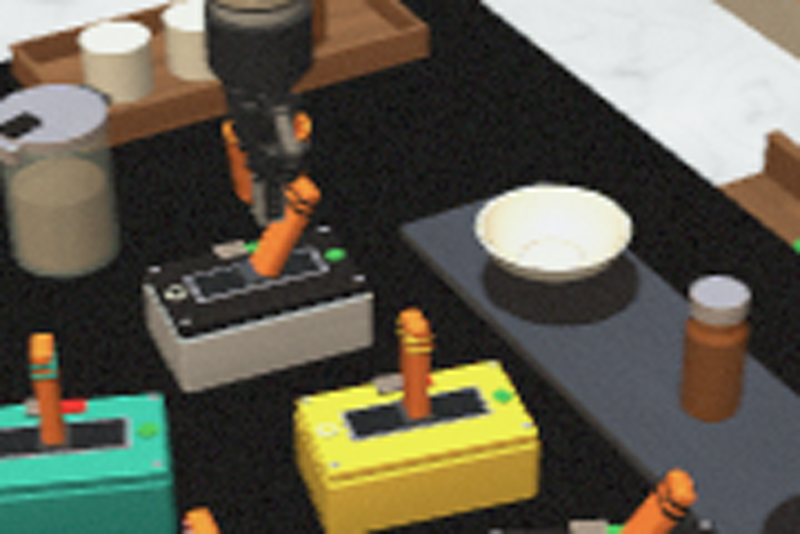

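The lever at (290,225) leans towards on, near the live unit's slant, and the force is rising. I push a little more to confirm the hard end.

>>> apply_moves(commands=[{"linear": [-0.0003,0,0],"delta_rot": [0,0,0],"fingers": 255},{"linear": [-0.0006,0,0],"delta_rot": [0,0,0],"fingers": 255},{"linear": [-0.0009,0,0],"delta_rot": [0,0,0],"fingers": 255},{"linear": [-0.0012,0,0],"delta_rot": [0,0,0],"fingers": 255},{"linear": [-0.0015,0,0],"delta_rot": [0,0,0],"fingers": 255},{"linear": [-0.0015,0,0],"delta_rot": [0,0,0],"fingers": 255},{"linear": [-0.0015,0,0],"delta_rot": [0,0,0],"fingers": 255},{"linear": [-0.0015,0,0],"delta_rot": [0,0,0],"fingers": 255}])

```text
time: 21.55
tool_pos: [0.5363, 0.2429, 0.1051]
tool_rot: [-0.002, 0.059, 0.998, -0.0]
contact_force: [-7.1, 0.1, 3.9]
gripper_width: 0.002
```

```bash
python3 st.py
```

```text
t 21.55 unit pos mm [ 12.   -1.2 105.1] F unit [-7.08 -0.78  3.89] grip 0.002
rv deg to go [-0.03 -0.24 -0.03]
torque Nm (tip corner) -0.359
```

The hard end is reached: 1.5 mm commanded gave only 0.2 mm of motion, at 7 N. I let go, retreat and lift.

>>> apply_moves(commands=[{"linear": [0.01,0,0],"delta_rot": [0,0,0],"fingers": 255},{"linear": [0.02,0,0],"delta_rot": [0,0,0],"fingers": 255},{"linear": [0.035,0,0],"delta_rot": [0,0,0],"fingers": 255},{"linear": [0.045,0,0],"delta_rot": [0,0,0],"fingers": 255},{"linear": [0.045,0,-0.04],"delta_rot": [0,0,0],"fingers": 255},{"linear": [0.045,0,-0.08],"delta_rot": [0,0,0],"fingers": 255},{"linear": [0.045,0,-0.11],"delta_rot": [0,0,0],"fingers": 255},{"linear": [0.045,0,-0.12],"delta_rot": [0,0,0],"fingers": 255}])

```text
time: 22.35
tool_pos: [0.495, 0.2487, 0.2302]
tool_rot: [0.004, 0.06, 0.998, 0.001]
contact_force: [-0.1, -0.6, 0.1]
gripper_width: -0.001
```

```bash
python3 - <<'E'
from st import *
im=eyes.grab_frame("side"); c1=cv2.resize(im[180:310,220:400,::-1],(720,520),interpolation=cv2.INTER_CUBIC)
cv2.imwrite("pics/side8.png",c1)
im=eyes.grab_frame("scene"); cv2.imwrite("pics/scene8.png",im[:,:,::-1])
E
```

```text
t 22.35 unit pos mm [-29.7  -0.3 230.2] F unit [-0.01 -0.56  0.05] grip -0.001
rv deg to go [ 0.2   0.45 -0.04]
torque Nm (tip corner) 0.001
```

View pics/side8.png

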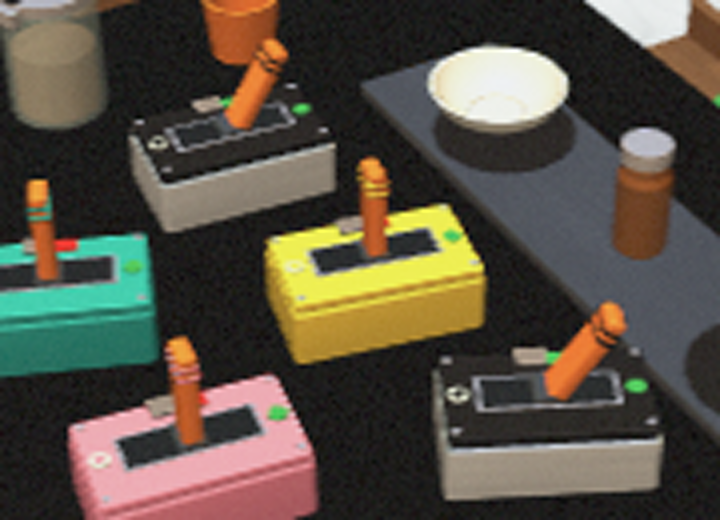

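View pics/scene8.png

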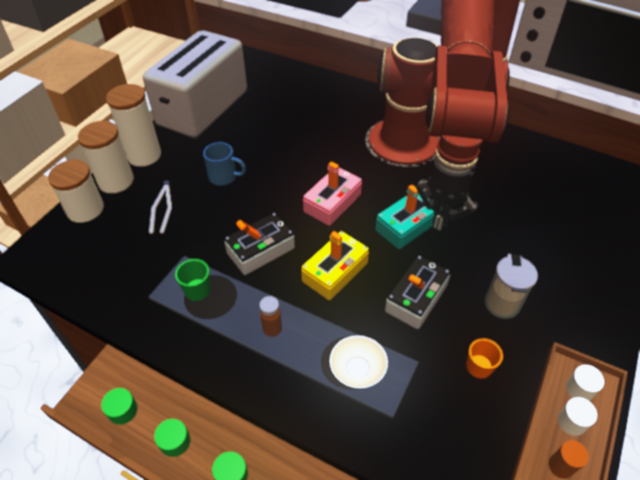

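Both levers lean on: tripped unit (258,85) and live unit (587,350) in the side crop. The tripped unit's window is green (431,294 in the scene view) and the other things look unmoved. I triangulate the tip for a numeric check.

```bash
python3 - <<'E'
from h import *
a=cv2.imread("pics/scene8.png")[255:320,385:450]; b=cv2.imread("pics/side8.png")[0:180,120:360]
cv2.imwrite("pics/crop8.png",np.hstack([cv2.resize(a,(400,400),interpolation=3),cv2.resize(b,(400,300),interpolation=3).copy() if 0 else cv2.copyMakeBorder(cv2.resize(b,(400,300)),0,100,0,0,0)]))
E
```

```text
(no output)
```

View pics/crop8.png

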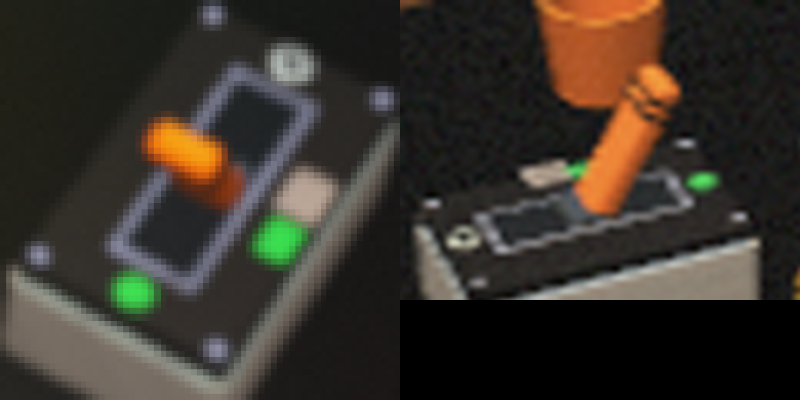

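```bash
python3 - <<'E'
from h import *
a=(385+185*65/400-.4,255+148*65/400-.4)
bx,by=120+(658-400)*.6, 85*.6
b=(220+bx/4-.4,180+by/4-.4)
p=tri([ray("scene",a),ray("side",b)]);u=U(p);print((u*1e3).round(1),"angle",np.arctan2(u[0]+.001,u[2]-.055).round(3),"rms px ok")
E
```

```text
[ 41.1  -1.3 124.3] angle 0.546 rms px ok
```

```bash
python3 -c "
from plant import state,job_done
print(job_done()); print(state()['time'])"
```

```text
the job is handed in; nothing more can be done
None
the job is handed in; nothing more can be done
```

The tripped cutout is reset and thrown fully on, and I handed the job in at about 22.5 s of the 45 s allowed. `job_done()` gives no verdict, so the checks below are my own.

- **Off:** I pushed the lever off in small steps. The latch dragged at about 4 N, then the force rose against the stop. I held it at about 7.0 N mean over four readings, with the window green. That is at the low edge of the 7–9 N band and well under the 11 N overload.
- **On:** I went over to the other side and pushed the lever on until the hard end. There, 1.5 mm commanded gave only 0.2 mm of motion at 7 N. Then I backed off and lifted clear.
- **Last checks:** Triangulating the lever tip gives an angle of 0.546 rad, and the window is green. The second cutout still leans on with a green window, and the other things look unmoved by eye. The contact force is about 0 within noise.
- **Disagreements:** The wrist camera placed the unit about 1–3 mm away from the fixed cameras, which did no harm. The window already looked fully green about 2 mm before the force rose, so I went by the force and not the colour.

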